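Fit the can capacitor into the socket of its size

TASK

Take the aluminium capacitor can that stands on the round rubber pad and fit it, foot down, into the one socket of the graded strip on the radio chassis that matches its diameter, pressing it past the spring clip until it stands upright and fully home on the bottom, then let go. Press gently: never push the can against the chassis or strip with more than 30 N. Leave the two spare cans, the screwdriver and the jar where they are.

Things in the scene. Friction and masses are not known exactly. Their poses are not given: they have to be found in the camera images.
- can24_center (a point): centre (half-way up) of a plain aluminium capacitor can 24 mm in diameter and 80 mm tall, standing upright, foot edge bevelled 1.5 mm, about 0.05 to 0.1 kg; z is its axis, up. It belongs in the 24 mm socket. Whichever of the three cans stands on the rubber pad is the one to fit; the other two stand at least 80 mm from the pad's centre and are spares to leave alone.
- can28_center (a point): centre (half-way up) of a plain aluminium capacitor can 28 mm in diameter and 80 mm tall, standing upright, foot edge bevelled 1.5 mm, about 0.05 to 0.1 kg; z is its axis, up. It belongs in the 28 mm socket. Whichever of the three cans stands on the rubber pad is the one to fit; the other two stand at least 80 mm from the pad's centre and are spares to leave alone.
- can32_center (a point): centre (half-way up) of a plain aluminium capacitor can 32 mm in diameter and 80 mm tall, standing upright, foot edge bevelled 1.5 mm, about 0.05 to 0.1 kg; z is its axis, up. It belongs in the 32 mm socket. Whichever of the three cans stands on the rubber pad is the one to fit; the other two stand at least 80 mm from the pad's centre and are spares to leave alone.
- pad: black rubber disc 84 mm across, under 1 mm thick, lying on the bench; origin at its centre on the bench, z up. The can to fit stands on it, within 15 mm of its centre in x and in y.
- chassis: fixed aluminium radio chassis, 160 mm deep (x), 345 mm long (y -145 to +200 mm), 50 mm high; origin on the bench under it, z up, y along the row of sockets. On it lies a black strip 80 x 240 mm, 18 mm thick, flat top 68 mm above the bench, low rails beside it. At y 149 to 195, x 2 to 58 mm a transformer rises to 100 mm; knobs stick out of the -x face. Nothing else is on the strip.
- row_mid (a point): point fixed on the chassis (its axes), at x = 30, y = 0 mm, at the height of the strip's top. The strip's five round sockets, for 20, 24, 28, 32 and 36 mm cans, would lie at y = -92, -46, 0, +46, +92 mm from here if the strip were centred. But it slides along y and is clamped, all sockets together, up to 16 mm either side of that: see or feel for the true y; x is true.
- row_floor (a point): point fixed on the chassis, 18 mm below row_mid: height of the sockets' bottoms, 50 mm above the bench. A can fully home has its centre 90 mm above the bench. Each socket is 2 mm wider than its can, mouth bevelled 1.5 mm. A can slid along the strip's top under a light push drops into its bore when over it. The clamped strip does not yield to sideways pushes under 60 N.
- row_clip (a point): point fixed on the chassis, 6.5 mm above row_floor: height of the sprung brass clip that stands 2.5 mm into each bore from its +x side, with about 4 to 6 N. A can does not sink past it by its own weight but needs some 3 to 10 N of downward push, slides on to the bottom under a few newtons, and is held by the clip.
- screwdriver_grip (a point): handle of a loose screwdriver lying on the bench, 190 mm long; a bystander, leave it.
- jar: closed jar, 48 mm across and 50 mm high, standing on the bench, origin at the centre of its underside; a bystander, leave it.

How it is judged:
By the outcome, as a careful person would: the job done as asked, in the order asked, and still so for the second after the job is handed in, with the robot touching nothing.
It also fails if it takes over 72 s, if anything falls off the work surface, if the arm or the gripper's body presses on something with over 40 N, if the wrist force passes 120 N, or if a joint passes its speed limit or range.

ROBOT

A 6-joint arm with a two-finger parallel gripper is mounted at the origin on the work surface. World frame = base frame: x ahead of the robot, y to its left, z up, the work surface at z = 0. Lengths are in mm, angles in rad, forces in N, time in s.
With the tool pointing down it reaches from about 350 to 775 mm from the base axis. Payload 7.3 kg.
Tool frame: the origin (TCP) lies midway between the tips of the shut fingers; the grasp point (between the pads) lies 19 mm behind it (bot.tcp_to_grasp is the distance from the TCP to the grasp point, in mm); z points along the fingers, y is the line along which they close (so a half turn about z gives the same grasp; the last joint's range is limited). The gripper opens to 92 mm and grips with 3 to 60 N. Pads are 19 mm wide; open, the fingers measure 130 mm over their backs; the gripper's body (75 mm by 190 mm) begins 47 mm behind the grasp point.
Start: joints at [-0.146, 0.342, 1.524, -0, 1.275, -0.146], TCP at [525.021, 0.019, 200.241] pointing down, gripper open.
Joint ranges: [-2.53, 2.53], [-0.77, 2.02], [0.04, 2.7], [-1, 4.14], [0.28, 2.66], [-3.11, 3.11]. Speed limits (rad/s): [2.57, 2.57, 3.14, 3.14, 3.14, 3.14].

INTERFACE

Orientations are given as [roll, pitch, yaw] about the fixed x, y, z axes, in that order (R = Rz(yaw) Ry(pitch) Rx(roll)).
In Python, from plant import bot, viewer gives the robot as it stands. The module is installed in compiled form; this text tells all that it offers.
- The arm moves only by the shell command python3 -m handwheel 'ROWS'. ROWS is text: rows parted by semicolons, each of 7 numbers parted by spaces: the shift along the tool's x, y, z scaled (see below), then the turn, a rotation vector about the tool's x, y, z scaled (see below), then the opening, from -1 (shut) to 1 (fully open), so that 0 is half open. In form: tx ty tz rx ry rz gripper; .... A call has 1 to 8 rows; each row is the pose to reach, as a shift and turn from the pose commanded when the call began, along the tool's axes at that moment, turning the shorter way round; what a row does not reach only later rows make up. The controller multiplies each number of a shift by 10 cm and each number of a turn by pi rad. A row lasts 1/12 s, in which the tool goes at most 41.7 mm and 7.16 degrees, less where a joint would pass 70% of its speed; a pose out of reach is approached as far as the arm can. A call with a number of a shift or a turn outside -1 to 1 is refused whole. A call with a gripper value outside its range is refused whole. The fingers move at their own pace and stop on an object; the grip force is fixed at half the most. Time passes only in rows, so rows that repeat a pose let the fingers close. It gives the time, the measured TCP pose, the force, the opening and the grip force at its end, in the units of the state.
- bot.get_obs(): the state, without advancing time (a new reading comes with each control period).
- viewer.capture(name): name is "scene" or "side" or "wrist"; returns a dict with "frame" (400x640x3 uint8, red, green, blue), "fov_y" (degrees; the focal length in pixels is half the picture's height over the tangent of half this angle, whatever the lens; pixels are square), "cx", "cy" (the principal point, pixels), "T" (4x4, takes a point from camera to world coordinates). Camera axes: x right, y down, z forward; pixel columns grow to the right and rows downward; lengths in mm; the calibration is good to about 2 mm. A picture is of the moment at which its call begins. There is no depth.
- bot.close_job(): hands the job in; it is judged then, once.
Trained networks look in a picture, given as the dict that the camera call returned (one of the last four; its "shot" number tells which), for a name from the list of things; names that differ only in an ending like _2 or _b are one class to them, and where a whole thing is asked for, a point or a joint stands for the part that bears it (a point fixed in the world has none). Each returns a list of dicts, best first, with "score" (0 to 1); they miss things now and then, are a little off and sometimes report something else, mostly with a low value. They report only what shows in the picture. A call takes as long as a camera call.
- viewer.recognise(target, picture): "centre" ([column, row] in pixels, amid what is visible of it).
- viewer.cut_out(target, picture): "pixels" (400x640 bool, what is visible of it) and "centre" ([column, row] in pixels, amid what is visible of it).
The state is a dict: "time": time; "joint_positions": joint angles; "dq": joint speeds; "tau": joint torques, N m; "tool_pos": TCP position; "tcp_rot": TCP orientation; "contact_force": force on the tool from outside, world axes, zero at the start; "moment": the same for the moment, N m; "grip_width": finger opening in mm; "finger_force": force on a finger pad.
Only numpy, scipy, OpenCV 4.12 (cv2) and the standard library are available. Lean on these libraries where they do the work, as an engineer would, in place of code of your own. Each camera call takes 0.05 s, during which the arm holds its last target. There are 200 camera calls.

## Working session

There is one attempt and no reset: what is moved stays moved. The work goes in short steps, Python scripts to look and compute and a shell command to move; the robot and the scene stay as the last step left them, time stands still between calls to the robot, and variables do not carry over. Pictures are saved under pics/ and viewed, at most 10 in all, crops included, and the job is handed in when it is done.

```bash
mkdir -p pics
cat > h.py <<'E'
import numpy as np, cv2
from plant import bot, viewer
def ray(p,uv):
    f=200/np.tan(np.radians(p["fov_y"]/2)); d=np.array([(uv[0]-p["cx"])/f,(uv[1]-p["cy"])/f,1.])
    return p["T"][:3,3],p["T"][:3,:3]@d
def onz(p,uv,z):
    o,d=ray(p,uv); return o+d*(z-o[2])/d[2]
def proj(p,X):
    f=200/np.tan(np.radians(p["fov_y"]/2)); c=p["T"][:3,:3].T@(np.array(X,float)-p["T"][:3,3])
    return [p["cx"]+f*c[0]/c[2],p["cy"]+f*c[1]/c[2]]
def save(p,n): cv2.imwrite("pics/"+n,p["frame"][:,:,::-1])
E
python3 - <<'E'
from h import *
np.set_printoptions(precision=1,suppress=True)
o=bot.get_obs(); print({k:np.round(v,3) for k,v in o.items()})
for c in ["scene","side","wrist"]:
    p=viewer.capture(c); save(p,c+"0.png"); print(c,p["fov_y"],p["T"][:3,3],p["T"][:3,2])
    for n,z in [("can24_center",40),("can28_center",40),("can32_center",40),("pad",0),("chassis",25),("jar",25),("screwdriver_grip",10),("row_mid",68)]:
        r=viewer.recognise(n,p); print(n,[(round(x["score"],2),np.round(x["centre"]),onz(p,x["centre"],z)[:2]) for x in r[:3]])
f=[cv2.imread(f"pics/{c}0.png") for c in ["scene","side","wrist"]]
E
```

```text
{'time': np.float64(0.0), 'joint_positions': array([-0.1,  0.3,  1.5,  0. ,  1.3, -0.1]), 'dq': array([ 0., -0.,  0., -0., -0., -0.]), 'tau': array([  0. , -43.1, -24.4,   0.1,   0.1,  -0. ]), 'tool_pos': array([524.5,   0.1, 199.6]), 'tcp_rot': array([-3.1, -0. ,  1.6]), 'contact_force': array([ 0.4,  0.8, -0.3]), 'moment': array([ 0., -0.,  0.]), 'finger_force': np.float64(0.0), 'grip_width': np.float64(91.977)}
scene 55.4270209693324 [1039.4 -143.6  699.8] [-0.6  0.  -0.8]
can24_center [(0.66, array([270., 173.]), array([ 432.5, -243.2])), (0.28, array([433., 236.]), array([617.8, 100.3]))]
can28_center [(0.68, array([259., 245.]), array([ 628.2, -255.8])), (0.57, array([434., 234.]), array([613.2, 104.2]))]
can32_center [(0.63, array([214., 221.]), array([ 566.1, -353.8]))]
pad [(0.55, array([265., 184.]), array([ 431.9, -258.7]))]
chassis [(0.64, array([432., 237.]), array([609.9, 104.6]))]
jar []
screwdriver_grip [(0.79, array([413., 172.]), array([410.7, 104. ]))]
row_mid [(0.91, array([433., 234.]), array([631.5,  92.2]))]
side 45.49398577646835 [ 152.7 -628.   790.4] [ 0.4  
[... 291 characters left out ...]
ray([283., 133.]), array([608. ,  83.7]))]
jar [(0.92, array([360., 342.]), array([ 414.7, -413.7]))]
screwdriver_grip [(0.59, array([206., 168.]), array([411.1, 108.1]))]
row_mid [(0.89, array([281., 132.]), array([582.1,  51.1]))]
wrist 66.87272693625086 [525.2  74.4 384.6] [ 0.  -0.3 -1. ]
can24_center []
can28_center []
can32_center [(0.37, array([398., 111.]), array([611.9,  73.9]))]
pad [(0.81, array([255., 320.]), array([ 429.8, -227.8])), (0.59, array([390., 112.]), array([612.5,  72.7]))]
chassis [(0.76, array([393., 114.]), array([609.5,  70.2]))]
jar []
screwdriver_grip [(0.6, array([221.,  85.]), array([410.8, 102.2]))]
row_mid [(0.63, array([395., 109.]), array([601.6,  75.5]))]
```

View pics/scene0.png

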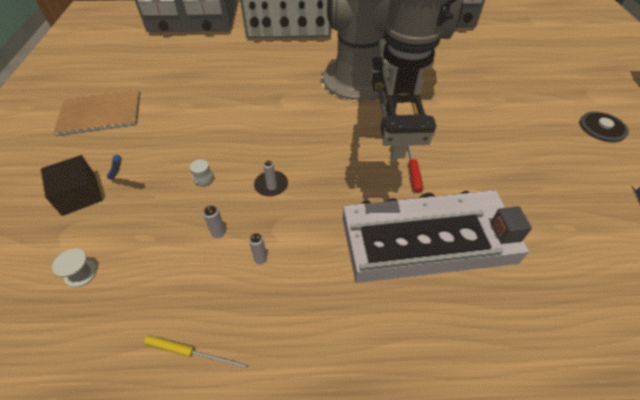

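View pics/side0.png

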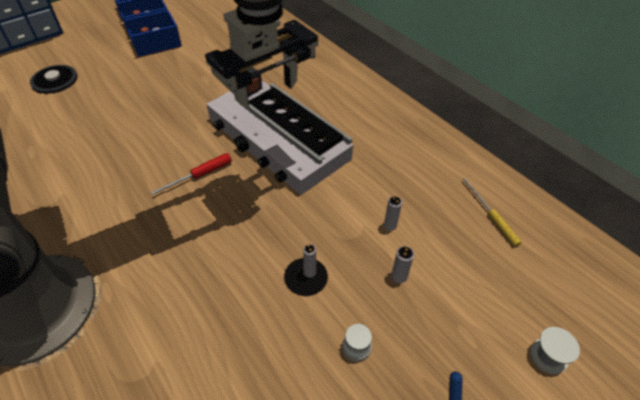

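View pics/wrist0.png

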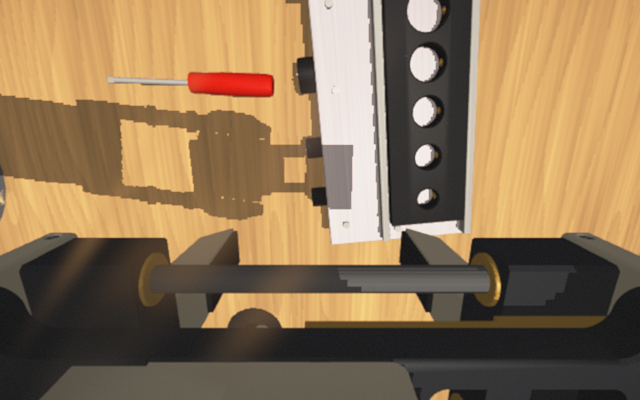

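The can on the pad is in scene at (270,173) and in side at (309,262). The sockets grow from small to large toward +y: wrist (428,197) to (425,12), scene (379,243) to (468,233). Next I measure can widths and fit the socket row.

```bash
cat > meas.py <<'E'
from h import *
from scipy.optimize import least_squares
R=[11,13,15,17,19]
def region(p,cx,cy,r):
    t=np.linspace(0,2*np.pi,73); S=16
    ms=[]
    for z in (66.5,50):
        m=np.zeros((400*S//4,640*S//4),np.uint8)
        P=np.array([proj(p,[cx+r*np.cos(a),cy+r*np.sin(a),z]) for a in t])*S/4
        cv2.fillPoly(m,[np.clip(P,-3000,5000).astype(np.int32)],1); ms.append(m)
    M=cv2.moments(ms[0]&ms[1],True)
    return [M["m10"]/M["m00"]*4/S,M["m01"]/M["m00"]*4/S] if M["m00"]>0 else [0,0]
def blobs(p,seeds,th=140):
    g=cv2.cvtColor(p["frame"],cv2.COLOR_RGB2GRAY); g=cv2.resize(g,None,fx=4,fy=4,interpolation=cv2.INTER_CUBIC)
    n,l,s,c=cv2.connectedComponentsWithStats((g>th).astype(np.uint8))
    out=[]
    for sd in seeds:
        d=np.hypot(*(c/4-sd).T); d[(s[:,4]<200)|(s[:,4]>60000)]=1e9; i=d.argmin(); out.append(c[i]/4 if d[i]<8 else None)
    return out
def fit(views,x0):  # views: (p, list of blob or None)
    def res(q):
        e=[]
        for p,b in views:
            for k,u in enumerate(b):
                if u is None: continue
                s=46*(k-2); X=q[0]-np.sin(q[2])*s; Y=q[1]+np.cos(q[2])*s
                e+=list(np.array(region(p,X,Y,R[k]))-u)
        return np.array(e)
    r=least_squares(res,x0,diff_step=[.001,.01,.02],x_scale=[1,1,.01]); return r.x,np.round(r.fun,1)
E
python3 - <<'E'
from meas import *
np.set_printoptions(precision=2,suppress=True)
W=viewer.capture("wrist");S=viewer.capture("scene");D=viewer.capture("side")
bw=blobs(W,[(428,197),(427,155),(427,111),(425,63),(425,12)]); bs=blobs(S,[(379,243),(402,241),(424,239),(447,236),(468,233)])
bd=blobs(D,[(335,141),(321,127),(307,117),(292,110),(268,102)])
print(bw,bs,bd)
bw[4]=None
for n,v in (("w",[(W,bw)]),("s",[(S,bs)]),("all",[(W,bw),(S,bs)])): print(n,fit(v,[625,75,0.05]))
for p in (S,D):
  for n in ("can24_center","can28_center","can32_center"):
    for r in viewer.cut_out(n,p)[:1]:
        m=r["pixels"]; c=onz(p,r["centre"],40); f=200/np.tan(np.radians(p["fov_y"]/2))
        q,(w,h),a=cv2.minAreaRect(np.argwhere(m)[:,::-1].astype(np.float32)); d=np.linalg.norm(c-p["T"][:3,3])
        print(n,r["score"],np.round(r["centre"]),c[:2],"w mm",(min(w,h)+1)*d/f,"h",(max(w,h)+1)*d/f)
E
```

```text
[array([423.66, 196.51]), array([423.62, 155.65]), array([423.31, 111.66]), array([423.11,  63.84]), array([422.69,  14.55])] [array([378.96, 244.09]), array([401.81, 241.67]), array([424.23, 239.11]), array([446.43, 236.57]), array([468.6 , 234.23])] [None, None, None, None, array([268.43, 102.19])]
w (array([633.82,  72.82,   0.1 ]), array([ 0. , -0. , -0.1,  0. , -0. , -0.1,  0.1,  0.1]))
s (array([635.63,  75.69,   0.1 ]), array([-0. ,  0.1, -0.1, -0.1, -0. ,  0. ,  0.1,  0.1,  0. , -0. ]))
all (array([634.25,  73.52,   0.1 ]), array([ 0.4, -0.6,  0.3, -0.7,  0.5, -0.8,  0.6, -0.7, -1.2, -0.6, -1.3,
       -0.7, -1.2, -0.5, -1.1, -0.5, -1.2, -0.5]))
can24_center 0.6 [270. 177.] [ 445.1  -243.27] w mm 27.161294042049956 h 71.9822261443228
can28_center 0.56 [259. 246.] [ 631.51 -255.53] w mm 31.01431350428787 h 66.46032514994445
can32_center 0.91 [214. 221.] [ 566.83 -353.89] w mm 35.62532962546782 h 71.83398358899969
can24_center 0.62 [311. 260.] [ 442.03 -243.74] w mm 24.29163186912611 h 63.53196027309906
can28_center 0.74 [391. 210.] [ 639.2  -249.07] w mm 30.747295972388656 h 72.26798627260514
can32_center 0.92 [401. 263.] [ 568.7  -349.67] w mm 35.61275888582924 h 70.72181818583837
```

```bash
python3 -m handwheel '-0.3 -0.3 0 0 0 0 1;-0.6 -0.6 0 0 0 0 1;-1 -0.85 0 0 0 0 1;-1 -0.85 0 0 0 0 1;-1 -0.85 0 0 0 0 1'; python3 -m handwheel '-0.4 0 0 0 0 0 1;-0.8 0 0 0 0 0 1;-0.8 0 0 0 0 0 1;-0.8 0 0 0 0 0 1'
python3 - <<'E'
from meas import *
np.set_printoptions(precision=2,suppress=True)
p=viewer.capture("wrist"); save(p,"w1.png"); print(bot.get_obs()["tool_pos"],p["T"])
for n,z in (("can24_center",80),("pad",0)):
  for r in viewer.recognise(n,p)[:2]: print(n,r["score"],r["centre"],onz(p,r["centre"],z))
E
```

```text
time: 2.22
tool_pos: [439.1, -101.7, 200.6]
tcp_rot: [3.141, 0.0, 1.567]
contact_force: [1.0, 0.3, 0.4]
grip_width: 91.6
finger_force: 0.0
time: 2.55
tool_pos: [440.8, -180.6, 200.0]
tcp_rot: [3.141, -0.001, 1.568]
contact_force: [0.6, 0.7, -0.1]
grip_width: 91.9
finger_force: 0.0
[ 440.59 -179.42  199.94] [[   1.     -0.     -0.    441.08]
 [  -0.     -0.96   -0.28 -106.35]
 [   0.      0.28   -0.96  384.35]
 [   0.      0.      0.      1.  ]]
can24_center 0.94 [317.4, 234.5] [ 439.2  -235.64   80.  ]
pad 0.6 [304.5, 214.9] [ 421.46 -241.23    0.  ]
pad 0.43 [485.5, 38.6] [632.31 -27.35   0.  ]
```

View pics/w1.png

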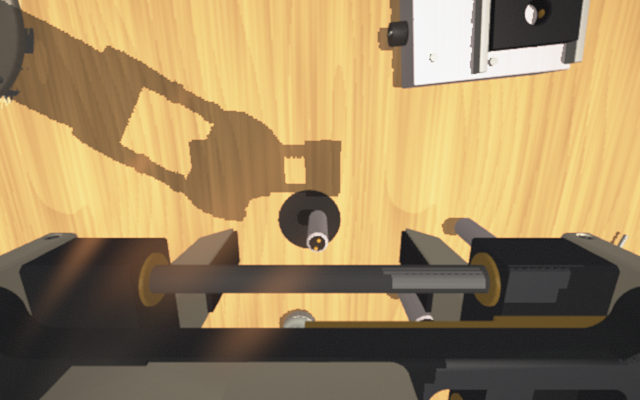

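The can's top shows at about (318,241), i.e. at world (440,-243). I move over it, go down and grip.

```bash
python3 -m handwheel '-0.3 0 0 0 0 0 1;-0.63 0 0 0 0 0 1;-0.63 0 0 0 0 0 1;-0.63 0 0.3 0 0 0 1;-0.63 0 0.6 0 0 0 1;-0.63 0 0.9 0 0 0 1;-0.63 0 0.9 0 0 0 1'; python3 -m handwheel '0 0 0.3 0 0 0 1;0 0 0.6 0 0 0 1;0 0 0.69 0 0 0 1;0 0 0.69 0 0 0 1'
python3 - <<'E'
from meas import *
np.set_printoptions(precision=2,suppress=True)
for n in ("side","wrist"):
  p=viewer.capture(n);save(p,n+"2.png")
f=[cv2.imread("pics/side2.png")[180:330,200:400],cv2.imread("pics/wrist2.png")[180:330,200:400]]
cv2.imwrite("pics/c2.png",cv2.resize(np.hstack(f),None,fx=2,fy=2)); print(bot.get_obs()["tool_pos"])
E
```

```text
time: 3.28
tool_pos: [437.5, -239.2, 105.5]
tcp_rot: [-3.134, -0.006, 1.572]
contact_force: [-1.4, 0.8, 0.1]
grip_width: 91.9
finger_force: 0.0
time: 3.62
tool_pos: [439.5, -241.5, 40.5]
tcp_rot: [-3.139, -0.002, 1.572]
contact_force: [-0.7, 0.8, -0.8]
grip_width: 91.9
finger_force: 0.0
[ 441.08 -243.09   42.79]
```

View pics/c2.png

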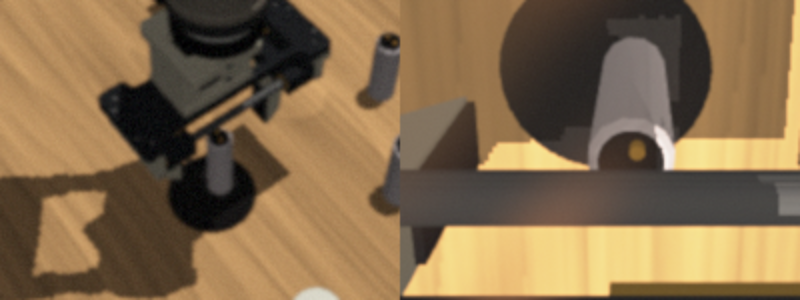

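The can stands between the open fingers, centred in x, its top at about (317,258), some 1–2 mm behind centre in y. Closing.

```bash
python3 -m handwheel '-0.01 0 0 0 0 0 -1;-0.01 0 0 0 0 0 -1;-0.01 0 0 0 0 0 -1;-0.01 0 0 0 0 0 -1;-0.01 0 0 0 0 0 -1;-0.01 0 0 0 0 0 -1;-0.01 0 0 0 0 0 -1;-0.01 0 0 0 0 0 -1'; python3 -m handwheel '0 0 0 0 0 0 -1;0 0 0 0 0 0 -1;0 0 0 0 0 0 -1;0 0 0 0 0 0 -1;0 0 0 0 0 0 -1'
```

```text
time: 4.38
tool_pos: [440.0, -244.0, 41.2]
tcp_rot: [-3.142, -0.0, 1.571]
contact_force: [0.3, 0.4, -0.4]
grip_width: 43.1
finger_force: 0.0
time: 4.8
tool_pos: [440.0, -244.0, 41.2]
tcp_rot: [-3.142, -0.0, 1.571]
contact_force: [-0.3, -0.1, 0.3]
grip_width: 22.6
finger_force: 30.0
```

```bash
python3 -m handwheel '0 0 -0.15 0 0 0 -1;0 0 -0.4 0 0 0 -1;0 0 -0.7 0 0 0 -1;0 0 -1 0 0 0 -1;0 0 -1 0 0 0 -1'; python3 -m handwheel '0 0 -0.3 0 0 0 -1;0.2 0.15 -0.4 0 0 0 -1;0.45 0.35 -0.4 0 0 0 -1;0.7 0.55 -0.4 0 0 0 -1;1 0.75 -0.4 0 0 0 -1;1 0.75 -0.4 0 0 0 -1';  python3 -m handwheel '0.2 0.15 0 0 0 0 -1;0.45 0.35 0 0 0 0 -1;0.7 0.55 0 0 0 0 -1;0.9 0.7 0 0 0 0 -1;0.9 0.7 0 0 0 0 -1;0.9 0.7 0 0 0 0 -1'
python3 - <<'E'
from meas import *
np.set_printoptions(precision=2,suppress=True)
W=viewer.capture("wrist");save(W,"w3.png");print(bot.get_obs()["tool_pos"])
print([proj(W,[634-.1*46*(k-2),73.5+45.8*(k-2),58]) for k in range(5)])
E
```

```text
time: 5.22
tool_pos: [442.7, -245.9, 146.7]
tcp_rot: [3.134, 0.006, 1.571]
contact_force: [1.7, -2.1, -0.5]
grip_width: 22.8
finger_force: 30.0
time: 5.72
tool_pos: [517.4, -139.3, 180.6]
tcp_rot: [3.14, -0.002, 1.575]
contact_force: [-0.7, 0.3, -1.0]
grip_width: 23.0
finger_force: 30.0
time: 6.22
tool_pos: [584.9, -53.3, 180.2]
tcp_rot: [-3.14, 0.0, 1.573]
contact_force: [-0.5, -0.7, -1.0]
grip_width: 22.6
finger_force: 30.0
[584.4  -54.13 180.36]
[[np.float64(376.9755505341449), np.float64(150.88185538787877)], [np.float64(374.8883597145922), np.float64(103.32785286156594)], [np.float64(372.6131177837741), np.float64(51.48934364979803)], [np.float64(370.1232113786982), np.float64(-5.240024057289162)], [np.float64(367.3867566736851), np.float64(-67.58668289475156)]]
```

View pics/w3.png

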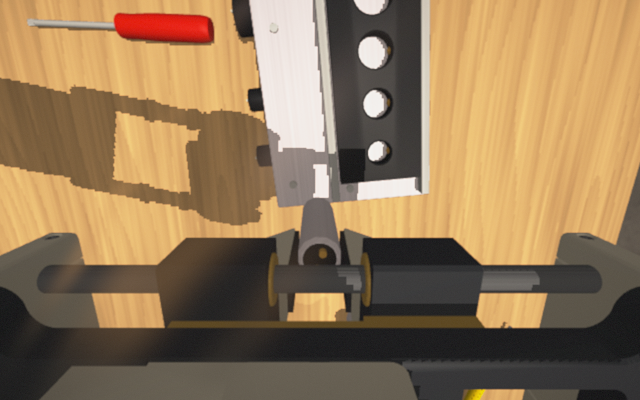

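Sockets 20, 24 and 28 show at (378,152), (377,103), (375,52); the held can runs from its top at (320,248) to its foot's +y edge at (318,198). I refine both from this view.

Run:
```python
from meas import *
np.set_printoptions(precision=2,suppress=True)
W=viewer.capture("wrist");S=viewer.capture("scene");t=bot.get_obs()["tool_pos"];print(t)
bw=blobs(W,[(378,152),(377,103),(375,52)])+[None,None]; bs=blobs(S,[(379,243),(402,241),(424,239),(447,236),(468,233)])
print(bw)
x0=[634,73,.1]
for v in ([(W,bw)],[(S,bs)]):
    q,e=fit(v,x0); print(q,q[0]+46*np.sin(q[2]),q[1]-46*np.cos(q[2]),e)
g=cv2.cvtColor(W["frame"],cv2.COLOR_RGB2GRAY).astype(int)
print("col318 rows186-210",g[186:210,318]); 
for r in (205,215,225): print(r,g[r,290:350])
z=t[2]-41
for r in (196,198,200): print("foot y",r,onz(W,[318,r],z)[1]-12-t[1])
for r in (243,247,251): print("top y",r,onz(W,[320,r],z+80)[1]-t[1], onz(W,[320,r],z+80)[0]-t[0])
c=W["frame"][180:280,260:380,::-1]; cv2.imwrite("pics/c4.png",cv2.resize(c,None,fx=6,fy=6,interpolation=cv2.INTER_NEAREST))
```

```text
[584.24 -54.97 180.88]
[array([376.52, 150.  ]), array([374.37, 102.62]), array([372.06,  51.3 ]), None, None]
[633.63  72.85   0.1 ] 638.1555952687785 27.074472921438826 [ 0.   0.1 -0.1  0.1  0.  -0.2]
[635.62  75.7    0.1 ] 640.152690411541 29.919935503765515 [ 0.   0.  -0.2 -0.1  0.   0.   0.1  0.   0.  -0. ]
col318 rows186-210 [237 237 237 237 237 236 236 237 237 238 232 188 112 103 106 105 106 105
 104 106 104 103 105 104]
205 [140 145 153 158 161 165 166 170 173 172 177 181 185 172 130 102 100 100
 102 102 103 102 104 104 104 104 105 103 106 105 104 105 103 102 100 101
 102 102 101 100 126 180 203 203 201 202 202 198 194 192 191 186 186 191
 198 202 202 200 200 198]
215 [178 178 181 185 187 188 190 190 191 192 193 183 143 102  98 100 101 100
 101 102 103 102 102 103 104 102 101 105 102 104 103 103 102 102 103 100
 101 102 103 101 100  98  98 128 181 204 202 198 194 194 193 190 188 189
 190 188 192 198 198 197]
225 [180 178 181 184 188 190 189 189 192 191 179 137 101  98 100  99 100 101
 101 101 103 102 102 101 103 104 103 104 101 102 102 104 103 104 102 100
 101 101 100 100 100 101 100  98  98 126 180 199 195 193 193 190 189 191
 192 191 190 191 196 196]
foot y 196 -0.45221835376207764
foot y 198 -2.05889418615007
foot y 200 -3.6716760216288407
top y 243 8.800847547921379 0.9688290600516893
top y 247 6.528947205103762 0.9759969442155807
top y 251 4.238899528056962 0.9832220835271528
```

View pics/c4.png

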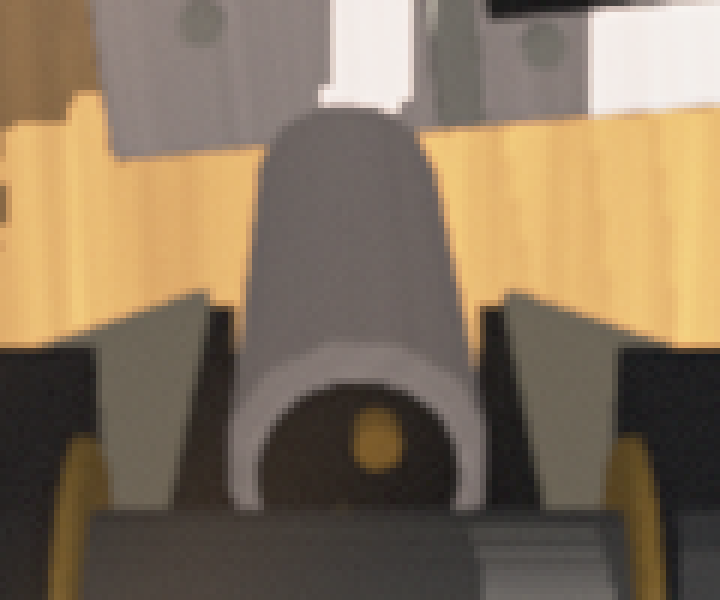

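```bash
python3 -m handwheel '0.3 0.2 0 0 0 0 -1;0.6 0.4 0 0 0 0 -1;0.82 0.54 0 0 0 0 -1;0.82 0.54 0 0 0 0 -1;0.82 0.54 0.25 0 0 0 -1;0.82 0.54 0.5 0 0 0 -1;0.82 0.54 0.65 0 0 0 -1;0.82 0.54 0.65 0 0 0 -1'
python3 - <<'E'
from meas import *
np.set_printoptions(precision=2,suppress=True)
o=bot.get_obs();print(o["tool_pos"],o["contact_force"])
f=[]
for n,s in (("scene",3),("side",4)):
  p=viewer.capture(n); u=np.array(proj(p,[639,28,85])); a,b=(u-[50,45]).astype(int); f.append(cv2.resize(p["frame"][b:b+100,a:a+100,::-1],(400,400),interpolation=cv2.INTER_CUBIC)); print(a,b)
cv2.imwrite("pics/c5.png",np.hstack(f))
E
```

```text
time: 7.03
tool_pos: [636.1, 26.6, 112.4]
tcp_rot: [-3.134, -0.0, 1.569]
contact_force: [-1.3, -0.2, -1.3]
grip_width: 22.6
finger_force: 30.0
[636.07  26.57 112.4 ] [-1.3  -0.24 -1.32]
353 188
257 76
```

View pics/c5.png

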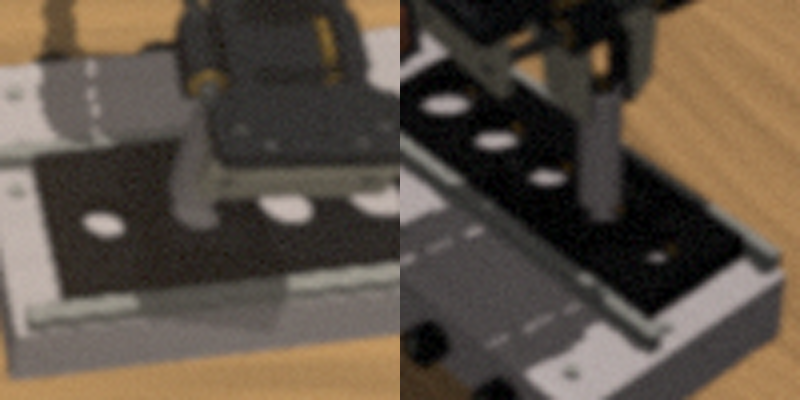

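The can stands just above the second socket in both views (scene crop (195,215), side crop (600,212)). I lower in small steps and watch the force.

```bash
python3 -m handwheel '0 0 0.03 0 0 0 -1;0 0 0.06 0 0 0 -1;0 0 0.06 0 0 0 -1;0 0 0.06 0 0 0 -1;0 0 0.06 0 0 0 -1'; python3 -m handwheel '0 0 0.02 0 0 0 -1;0 0 0.03 0 0 0 -1;0 0 0.03 0 0 0 -1;0 0 0.03 0 0 0 -1'
```

```text
time: 7.55
tool_pos: [639.3, 28.0, 110.8]
tcp_rot: [3.141, 0.0, 1.571]
contact_force: [0.1, -0.6, -0.0]
grip_width: 22.7
finger_force: 30.0
time: 7.88
tool_pos: [639.1, 28.1, 107.2]
tcp_rot: [3.141, -0.0, 1.571]
contact_force: [0.8, -0.8, -1.3]
grip_width: 22.7
finger_force: 30.0
```

```bash
python3 -m handwheel '0 0 0.01 0 0 0 -1;0 0 0.03 0 0 0 -1;0 0 0.03 0 0 0 -1;0 0 0.03 0 0 0 -1;0 0 0.03 0 0 0 -1';  python3 -m handwheel '0 0 0.01 0 0 0 -1;0 0 0.02 0 0 0 -1;0 0 0.02 0 0 0 -1;0 0 0.02 0 0 0 -1;0 0 0.02 0 0 0 -1'
```

```text
time: 8.3
tool_pos: [639.1, 28.0, 104.2]
tcp_rot: [3.141, -0.0, 1.571]
contact_force: [0.9, -0.2, -1.1]
grip_width: 22.7
finger_force: 30.0
time: 8.72
tool_pos: [639.1, 28.0, 102.2]
tcp_rot: [3.141, -0.0, 1.571]
contact_force: [0.7, 0.5, -1.9]
grip_width: 22.3
finger_force: 30.0
```

```bash
python3 -m handwheel '0 0 0.01 0 0 0 -1;0 0 0.02 0 0 0 -1;0 0 0.03 0 0 0 -1;0 0 0.03 0 0 0 -1;0 0 0.03 0 0 0 -1';  python3 -m handwheel '0 0 0.01 0 0 0 -1;0 0 0.02 0 0 0 -1;0 0 0.02 0 0 0 -1;0 0 0.02 0 0 0 -1;0 0 0.02 0 0 0 -1';  python3 -m handwheel '0 0 0.01 0 0 0 -1;0 0 0.02 0 0 0 -1;0 0 0.02 0 0 0 -1;0 0 0.02 0 0 0 -1;0 0 0.02 0 0 0 -1'
```

```text
time: 9.13
tool_pos: [639.0, 28.0, 99.1]
tcp_rot: [3.142, 0.0, 1.571]
contact_force: [2.1, -0.2, -0.7]
grip_width: 22.7
finger_force: 30.0
time: 9.55
tool_pos: [639.0, 28.0, 97.2]
tcp_rot: [-3.142, 0.0, 1.571]
contact_force: [1.4, -0.3, -0.5]
grip_width: 23.2
finger_force: 30.0
time: 9.97
tool_pos: [639.1, 28.0, 95.3]
tcp_rot: [3.141, 0.0, 1.571]
contact_force: [1.7, 0.5, 1.1]
grip_width: 22.7
finger_force: 30.0
```

```bash
python3 -m handwheel '0 0 0.01 0 0 0 -1;0 0 0.02 0 0 0 -1;0 0 0.02 0 0 0 -1;0 0 0.02 0 0 0 -1'; python3 -m handwheel '0 0 0.01 0 0 0 -1;0 0 0.01 0 0 0 -1;0 0 0.01 0 0 0 -1'; python3 -m handwheel '0 0 0.01 0 0 0 -1;0 0 0.01 0 0 0 -1;0 0 0.01 0 0 0 -1'
```

```text
time: 10.3
tool_pos: [639.1, 28.0, 93.2]
tcp_rot: [3.141, -0.0, 1.571]
contact_force: [1.4, -0.3, 1.8]
grip_width: 22.6
finger_force: 30.0
time: 10.55
tool_pos: [639.0, 28.0, 92.1]
tcp_rot: [3.142, -0.0, 1.571]
contact_force: [0.7, 0.4, 0.5]
grip_width: 22.5
finger_force: 30.0
time: 10.8
tool_pos: [639.0, 28.0, 91.2]
tcp_rot: [3.142, -0.0, 1.571]
contact_force: [1.7, -0.5, 1.6]
grip_width: 22.6
finger_force: 30.0
```

```bash
python3 -m handwheel '0 0 0.01 0 0 0 -1;0 0 0.01 0 0 0 -1;0 0 0.01 0 0 0 -1'; python3 -m handwheel '0 0 0.005 0 0 0 -1;0 0 0.005 0 0 0 -1;0 0 0.005 0 0 0 -1'
python3 - <<'E'
from meas import *
f=[]
for n in ("scene","side"):
  p=viewer.capture(n); u=np.array(proj(p,[639,28,85])); a,b=(u-[50,45]).astype(int); f.append(cv2.resize(p["frame"][b:b+100,a:a+100,::-1],(400,400),interpolation=cv2.INTER_CUBIC))
  print(n,proj(p,[639,28,68]),proj(p,[639,28,130]))
cv2.imwrite("pics/c6.png",np.hstack(f)); w=viewer.capture("wrist"); save(w,"w6.png")
print(onz(w,[320,237],130), bot.get_obs()["tool_pos"],bot.get_obs()["contact_force"])
E
```

```text
time: 11.05
tool_pos: [639.2, 28.1, 91.1]
tcp_rot: [3.141, 0.0, 1.571]
contact_force: [-0.0, 0.8, 6.4]
grip_width: 22.5
finger_force: 30.0
time: 11.3
tool_pos: [639.3, 28.0, 91.1]
tcp_rot: [3.14, 0.0, 1.571]
contact_force: [-1.1, 0.1, 8.6]
grip_width: 22.8
finger_force: 30.0
scene [np.float64(401.57798212095776), np.float64(238.5073213338296)] [np.float64(407.2114088255596), np.float64(220.14162218634817)]
side [np.float64(307.5455081559221), np.float64(126.8528898476152)] [np.float64(307.28519249557377), np.float64(105.27804100940212)]
[640.01045714  39.13648904 130.        ] [639.34082226  28.04892114  91.06886933] [-0.67709739  0.97618829  8.39672974]
```

View pics/c6.png

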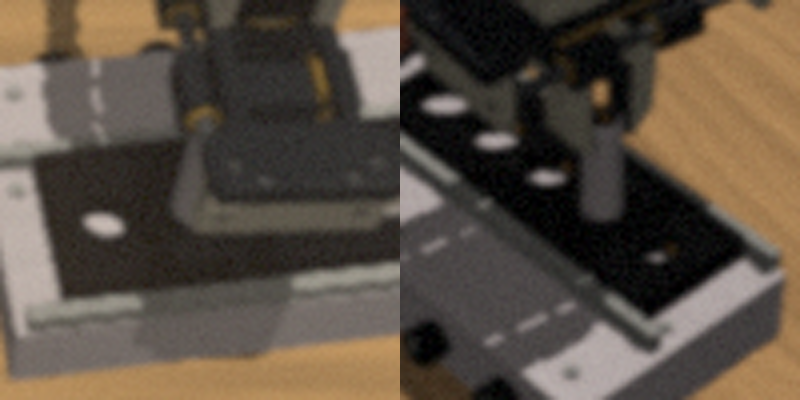

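The can has gone down into the second socket and meets a hard stop at exactly the home height. One slightly firmer press, then release and retreat.

```bash
python3 -m handwheel '0 0 0.005 0 0 0 -1;0 0 0.01 0 0 0 -1;0 0 0.01 0 0 0 -1;0 0 0.01 0 0 0 -1'; python3 -m handwheel '0 0 -0.015 0 0 0 -1;0 0 -0.015 0 0 0 0;0 0 -0.015 0 0 0 0;0 0 -0.015 0 0 0 0;0 0 -0.015 0 0 0 0;0 0 -0.015 0 0 0 0;0 0 -0.015 0 0 0 0;0 0 -0.015 0 0 0 0'; python3 -m handwheel '0 0 0 0 0 0 0.6;0 0 0 0 0 0 0.6;0 0 0 0 0 0 0.6;0 0 -0.2 0 0 0 0.6;0 0 -0.5 0 0 0 0.6;0 0 -0.9 0 0 0 0.6;0 0 -1 0 0 0 0.6'; python3 -m handwheel '-0.3 0 -0.3 0 0 0 0.6;-0.6 0 -0.3 0 0 0 0.6;-0.9 0 -0.3 0 0 0 0.6;-0.9 0 -0.3 0 0 0 0.6;-0.9 0 -0.3 0 0 0 0.6'
python3 - <<'E'
from meas import *
f=[]
for n in ("scene","side","wrist"):
  p=viewer.capture(n); u=np.array(proj(p,[639,28,90])); s=45 if n!="wrist" else 60; a,b=np.maximum((u-s).astype(int),0); f.append(cv2.resize(p["frame"][b:b+2*s,a:a+2*s,::-1],(400,400),interpolation=cv2.INTER_CUBIC)[:, 70:330])
  print(n,(a,b),proj(p,[639,28.2,68]),proj(p,[639,28.2,130]),[(r["score"],r["centre"]) for r in viewer.recognise("can24_center",p)])
cv2.imwrite("pics/c7.png",np.hstack(f))
E
```

```text
time: 11.78
tool_pos: [639.5, 28.1, 91.0]
tcp_rot: [3.139, 0.0, 1.571]
contact_force: [-1.5, -0.1, 13.5]
grip_width: 23.0
finger_force: 30.1
time: 12.45
tool_pos: [638.9, 28.0, 90.1]
tcp_rot: [-3.141, -0.0, 1.571]
contact_force: [0.2, 0.1, -0.1]
grip_width: 45.8
finger_force: 0.0
time: 13.03
tool_pos: [641.5, 27.9, 196.8]
tcp_rot: [3.132, 0.001, 1.571]
contact_force: [0.8, -0.5, 2.2]
grip_width: 73.3
finger_force: 0.0
time: 13.45
tool_pos: [638.9, -63.5, 220.2]
tcp_rot: [3.141, -0.0, 1.568]
contact_force: [0.5, 0.1, 0.5]
grip_width: 73.8
finger_force: 0.0
scene (np.int64(358), np.int64(187)) [np.float64(401.67950959831103), np.float64(238.50479243281262)] [np.float64(407.31991315810416), np.float64(220.13902651721318)] [(0.84, [406.1, 231.5])]
side (np.int64(262), np.int64(74)) [np.float64(307.4924011685527), np.float64(126.80610179775182)] [np.float64(307.2297202751819), np.float64(105.23131914591814)] [(0.69, [304.8, 117.1])]
wrist (np.int64(259), np.int64(34)) [np.float64(319.0575731923876), np.float64(95.77016735676071)] [np.float64(319.0426568012483), np.float64(92.43526271884973)] [(0.95, [317.8, 94.8])]
```

View pics/c7.png

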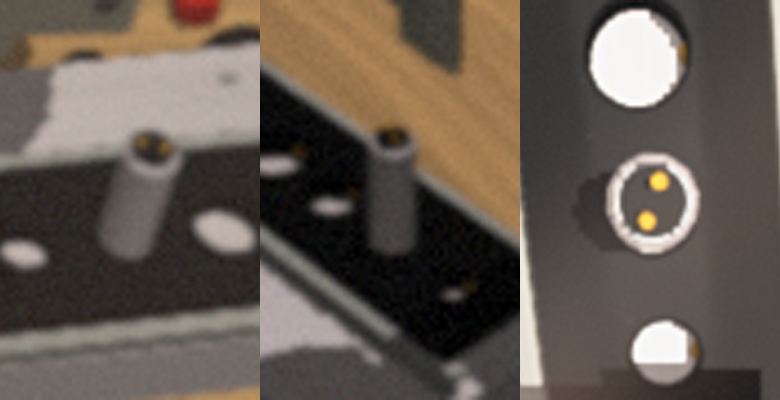

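The can stands upright in the second socket; its top is at (307.7,105) in side and (408,220.7) in scene, against the predicted (307.2,105.2) and (407.3,220.1) for fully home. The arm is clear of everything.

```bash
python3 -c "
from plant import bot
print(bot.close_job())"
```

```text
the job is handed in; nothing more can be done
None
```

I fitted the 24 mm can from the pad into the 24 mm socket. It stands upright and fully home by the camera check, pressed with about 13.5 N at most; I released it, left the other items alone and handed the job in at about 13.6 s.

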